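# Take a tipped vial out of a sample changer

## Robot

A 6-joint arm with a two-finger parallel gripper is mounted at the origin on a cart in front of the work surface, level with it; the furniture and walls round the work are solid. World frame = base frame: x ahead of the robot, y to its left, z up, the work surface at z = 0. Lengths are in m, angles in rad, forces in N, time in s.
With the tool pointing down it reaches from about 0.275 to 0.875 m from the base axis. Payload 12.5 kg.
Tool frame: the origin (TCP) lies at the very end of the fingers, on their centre line; the grasp point (between the pads) lies 19 mm behind it; z points along the fingers, y is the line along which they close (so a half turn about z gives the same grasp; the last joint's range is limited). The gripper opens to 85 mm and grips with 20 to 120 N. Pads are 22 mm wide; open, the fingers measure 114 mm over their backs; the gripper's body (76 mm by 85 mm) begins 54 mm behind the grasp point. The pads swing forward as they close: fully open they stand 13 mm farther back than shut.
Start: joints at [-1.231, 0.351, 1.652, -0, 1.139, -0.085], TCP at [0.227, -0.501, 0.231] pointing down, gripper open.
Joint ranges: [-2.75, 2.75], [-0.79, 2.1], [0.01, 2.65], [-1.57, 4.71], [0.07, 3.14], [-2.87, 2.87]. Speed limits (rad/s): [2.22, 2.22, 2.79, 3.14, 3.14, 3.14].

## Interface

Orientations are given as a 3x3 rotation matrix whose columns are the frame's x, y, z axes.
In Python, from bench import manip, vision, monitor gives the robot as it stands (manip), with the cameras (vision) and the readings (monitor). Calls block until the motion is done:
- manip.move_ptp(position, orientation): joint-space move of the TCP to a pose.
- manip.move_l(position, attitude=None, max_speed=0.15): straight line of the TCP; attitude=None keeps the orientation; max_speed is the mean speed in m/s.
- manip.move_j(angles): joint-space move.
- manip.set_gripper(opening, effort=None): opening from 0.0 (shut) to 1.0 (fully open); effort is the grip in N (None keeps the last); returns when the fingers have stopped.
- manip.dwell(seconds).
- manip.inverse_kinematics(position, orientation): joint angles nearest the present ones, or None.
- vision.grab_frame(name): name is "scene" or "side" or "wrist"; returns the picture (480x640x3 uint8, red, green, blue); there is no depth.
- vision.get_calibration(name): a dict with "camera_matrix" (3x3 intrinsics, pixels), "R" (3x3) and "t" (3): a world point X has camera coordinates R X + t. Camera axes: x right, y down, z forward; pixel columns grow to the right and rows downward; lengths in m; the calibration is good to about 2 mm. A picture is of the moment at which its call begins: read the wrist's pose just before it. get_calibration takes no time and is no camera call; for the wrist camera it gives the pose at the moment of the call.
A pose or a line that the arm cannot do raises manip.Unreachable and nothing moves.
- manip.sign_off(): hands the job in; it is judged then, once.
Readings, each from a call of its own:
- monitor.read_time(): time.
- monitor.read_qpos(): joint angles.
- monitor.read_joint_vel(): joint speeds.
- monitor.read_joint_torque(): joint torques, N m.
- monitor.read_ee_pos(): TCP position.
- monitor.read_tcp_rot(): TCP orientation.
- monitor.read_force(): force on the tool from outside, world axes, zero at the start.
- monitor.read_ft_torque(): the same for the moment, N m.
- monitor.read_grip_width(): opening from 0.0 (shut) to 1.0 (fully open).
- monitor.read_grip_force(): force on a finger pad.
Only numpy, scipy, OpenCV 4.12 (cv2) and the standard library are available. Lean on these libraries where they do the work, as an engineer would, in place of code of your own. Each camera call takes 0.05 s, during which the arm holds its last target. There are 200 camera calls.

## Task

One vial has tipped over and lies against the rim of the sample changer's free-turning carousel, under the clear splash hood. Turn the carousel until that vial is out in the open, lift it off, keep it lying level all the while because it may be cracked, and lay it gently in the steel sample tray without dropping it. Leave the standing vials standing in their block, and do not shove the tray or the petri dish about.

Things in the scene. Friction and masses are not known exactly. Their poses are not given: they have to be found in the camera images.
- changer: fixed part of the sample changer: white base plate 290 x 322 mm with a clear hood over its rear half and a grey drive housing behind that (to x = 210 mm, 91 mm high). Origin on the carousel's axis at the worktop, z up; its x axis points into the hood, so the open side is -x.
- hood_edge (a point): middle of the front edge of the clear hood's roof, at x = 28, z = 110 mm in the changer's frame. The hood is a box open at its front: roof 312 mm wide, underside z = 108, highest z = 114 mm, cheeks at y = +-154 mm, back at x = 156 mm. What lies at x < 28 mm in the changer's frame is open above.
- carousel: aluminium turntable on a free bearing: turns endlessly either way about z at a touch (friction about 0.004 N m) and coasts on after a push. Origin on its axis under the deck, 30 mm over the worktop. Deck top at z = 8 mm in this frame; rim wall of inner radius 130 mm, outer 134 mm, top at z = 30 mm. At the start the tipped vial lies in the compartment round its +x.
- rib_0 (a point): middle of the top edge of one rib of the carousel. Four radial ribs, 4 mm thick, 16 mm high over the deck, run from the middle block's corners (radius 48 mm) to the rim at 45, 135, 225 and 315 degrees from the carousel's x axis (this is the one at 45); they make four compartments and can be pushed to turn it. This point is 87.5 mm from the axis.
- block_top (a point): centre of the top of the white block in the middle of the carousel, 68 x 68 mm, sides along the carousel's x and y, 24 mm high over the deck, with four blind wells at x, y = +-17 mm, floors 4 mm over the deck, three of them filled by standing vials.
- tipped_vial: the lying glass vial with black cap, 16.4 mm diameter over its whole length, 59 mm long, 14 to 25 g. Origin at the centre of its bottom end, z along its axis to the cap. At the start it lies along the rim, axis tangential, nearly touching the wall, so that no finger fits between it and the rim. It rolls freely on the deck, also when lightly pressed from above and dragged.
- vial_mid (a point): mid-length of the tipped vial, on its axis (8 mm over whatever it lies on); z along the axis to the cap
- stood_vial_a: vial of the same kind standing in the carousel's block, origin at the centre of its bottom end, z up; top 71 mm above the carousel's origin
- stood_vial_b: second standing vial, likewise
- stood_vial_c: third standing vial, likewise
- sample_tray: loose pressed-steel tray, 110 mm (x) x 160 mm (y), 22 mm high, walls and floor 3 mm, 0.4 kg, on the worktop left or right of the changer; origin under its centre. Empty at the start.
- petri: loose closed plastic petri dish, 60 mm diameter, 15 mm high, on the other side of the changer, origin under its centre; a bystander

How it is judged:
By the outcome, as a careful person would: the job done as asked, in the order asked, and still so for the second after the job is handed in, with the robot touching nothing.
It also fails if it takes over 67 s, if anything falls off the work surface, if the arm or the gripper's body presses on something with over 40 N, if the wrist force passes 120 N, or if a joint passes its speed limit or range.

## Working session

There is one attempt and no reset: what is moved stays moved. The work goes in short steps, each a Python script; the robot and the scene stay as the last script left them, time stands still between calls to the robot, and variables do not carry over. Pictures are saved under pics/ and viewed, at most 12 in all, crops included, and the job is handed in when it is done.

```bash
ls; mkdir -p pics
python3 - <<'E'
from bench import manip, vision, monitor
import cv2,numpy as np
for n in ["scene","side"]:
    im=vision.grab_frame(n); cv2.imwrite(f"pics/{n}0.png",im[:,:,::-1])
    c=vision.get_calibration(n); print(n,c["camera_matrix"].round(1).tolist(),c["R"].round(3).tolist(),c["t"].round(3).tolist(), (-c["R"].T@c["t"]).round(3))
print(monitor.read_time(),monitor.read_tcp_rot().round(3))
E
```

```text
bench.py
pics
scene [[566.8, 0.0, 319.2], [0.0, 566.8, 243.5], [0.0, 0.0, 1.0]] [[-0.504, -0.863, 0.014], [-0.429, 0.236, -0.872], [0.749, -0.446, -0.49]] [0.294, 0.326, 0.98] [-0.447  0.613  0.76 ]
side [[464.9, 0.0, 323.5], [0.0, 464.9, 235.3], [0.0, 0.0, 1.0]] [[0.979, -0.202, 0.001], [-0.134, -0.657, -0.742], [0.151, 0.726, -0.671]] [-0.579, 0.145, 1.098] [ 0.421 -0.819  0.845]
0.1 [[ 0.911  0.412 -0.   ]
 [ 0.412 -0.911  0.001]
 [ 0.    -0.001 -1.   ]]
```

View pics/scene0.png

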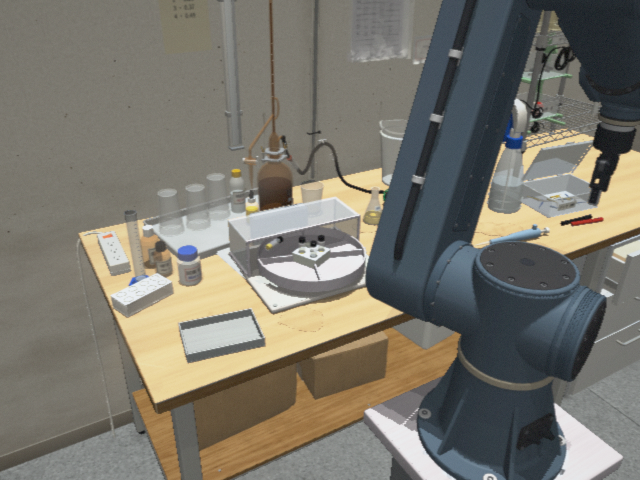

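View pics/side0.png

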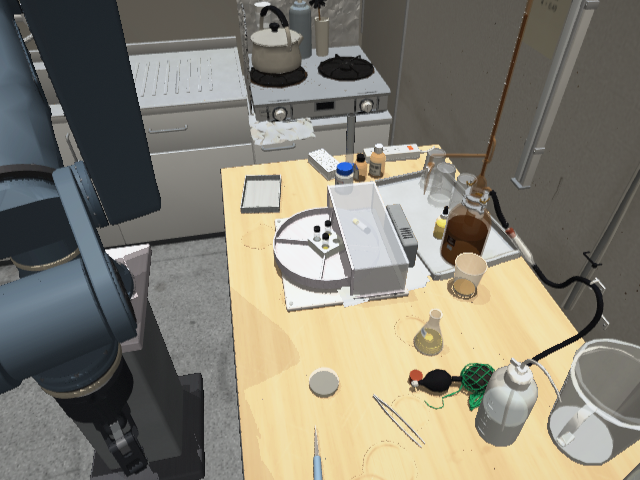

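The scene view shows the changer with the tray to its left, at about (222,335). The side view shows the carousel block near (325,238), the vial under the hood at (360,225), the tray at (262,193) and the petri dish at (323,381). I'll cast rays to get rough positions.

```bash
cat > h.py <<'E'
from bench import manip, vision, monitor
import cv2,numpy as np
def cast(c,uv,z):
    K,R,t=c["camera_matrix"],c["R"],c["t"]
    o=-R.T@t; d=R.T@np.linalg.inv(K)@np.array([uv[0],uv[1],1.]); return o+d*(z-o[2])/d[2]
def proj(c,X):
    p=c["camera_matrix"]@(c["R"]@np.array(X)+c["t"]); return p[:2]/p[2]
def down(yaw): # fingers' closing axis (y) at angle yaw+90deg
    c,s=np.cos(yaw),np.sin(yaw); return np.array([[c,s,0],[s,-c,0],[0,0,-1.]])
def snap(n,f):
    c=vision.get_calibration(n); im=vision.grab_frame(n)[:,:,::-1].copy(); cv2.imwrite(f"pics/{f}.png",im); np.savez(f"pics/{f}.npz",**{k:c[k] for k in("camera_matrix","R","t")}); return c,im
E
python3 - <<'E'
from h import *
c=vision.get_calibration("side")
for n,uv,z in [("block",(325,238),.062),("vial",(361,225),.046),("capend?",(368,231),.046),("botend?",(354,219),.046),("tray0",(247,177),.022),("tray1",(282,177),.022),("tray2",(280,211),.022),("tray3",(242,209),.022),("petri",(323,381),.015),("base near l",(288,308),.006),("hoodfl",(328,185),.11),("hoodfr",(350,290),.11)]:
    print(n,cast(c,uv,z).round(3))
w=vision.get_calibration("wrist"); R=monitor.read_tcp_rot(); p=monitor.read_ee_pos()
print((R.T@(-w["R"].T@w["t"]-p)).round(3),(w["R"]@R).round(3).tolist(),w["camera_matrix"][0,0])
im=vision.grab_frame("side")[150:330,220:440,::-1]
cv2.imwrite("pics/crop.png",cv2.resize(im,None,fx=3.4,fy=3.3,interpolation=cv2.INTER_CUBIC)[:600])
E
```

```text
block [0.598 0.018 0.062]
vial [0.705 0.066 0.046]
capend? [0.716 0.039 0.046]
botend? [0.693 0.093 0.046]
tray0 [0.43  0.379 0.022]
tray1 [0.535 0.358 0.022]
tray2 [0.507 0.195 0.022]
tray3 [0.403 0.226 0.022]
petri [ 0.52  -0.341  0.015]
base near l [ 0.479 -0.138  0.006]
hoodfl [0.638 0.171 0.11 ]
hoodfr [ 0.606 -0.201  0.11 ]
[ 0.084 -0.    -0.142] [[0.001, 1.0, 0.0], [-0.946, 0.001, -0.324], [-0.324, 0.0, 0.946]] 349.3383557937713
```

View pics/crop.png

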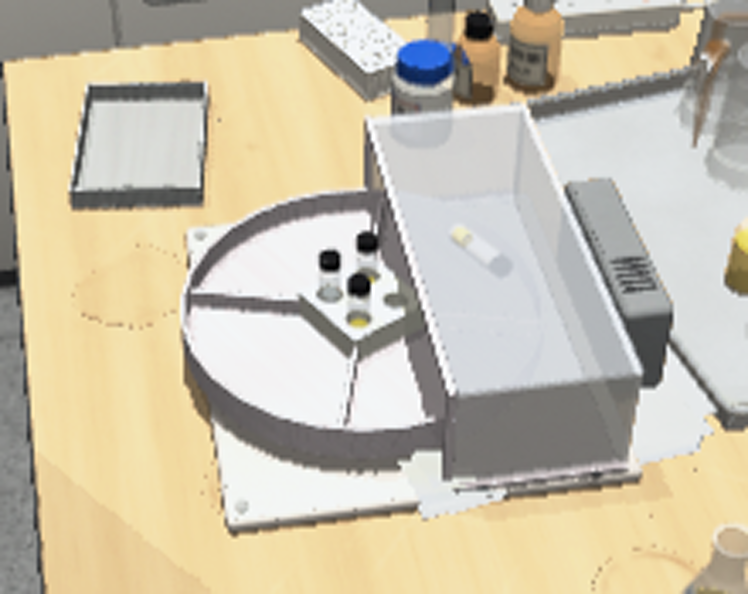

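The crop shows three standing vials at about (330,275), (365,255) and (358,300), with the empty well at (395,300). The tipped vial lies under the hood from (460,235) to (505,265), with no shadowed gap to the rim. The tray is upper left. Next I'll take a wrist view from above.

Run:
```python
from h import *
manip.set_gripper(0.35)
for yaw in (np.pi,0.0):
    q=manip.inverse_kinematics([.48,.06,.33],down(yaw)); print(yaw,q)
manip.move_ptp([.48,.06,.33],down(np.pi))
manip.dwell(.2); c,im=snap("wrist","w1"); print(monitor.read_time(), monitor.read_force(), monitor.read_grip_width())
```

```text
3.141592653589793 [ 2.80794146e-02  1.37774630e-01  1.67996675e+00 -4.44089210e-16
  1.32385128e+00 -1.54271691e+00]
0.0 [ 2.80794146e-02  1.37774630e-01  1.67996675e+00 -4.44089210e-16
  1.32385128e+00  1.59887574e+00]
3.2 [ 0.04323656  0.24894083 -0.59865543] 0.3505168643129561
```

View pics/w1.png

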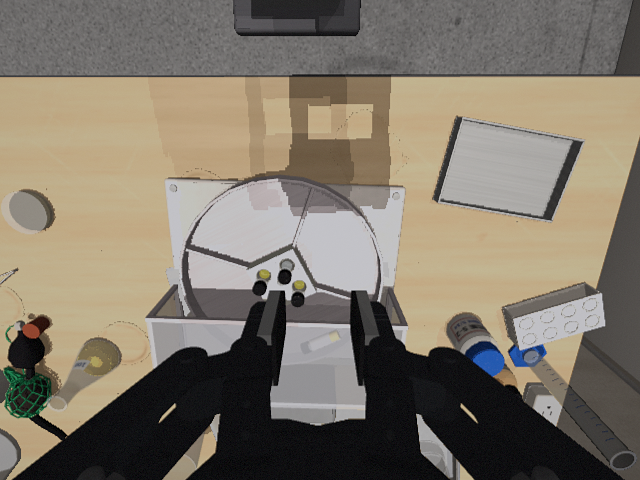

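The wrist view (up is -x, right is +y) shows the rim circle spanning about x 183 to 381 with its top at y = 176. Ribs run (189,247)–(250,265), (310,186)–(293,246) and (300,250)–(350,294). The vial is at about (322,344) and the tray corners are (459,117), (581,140), (551,220) and (435,200). I'll enlarge it for sub-pixel readings.

Run:
```python
import cv2
im=cv2.imread("pics/w1.png")
cv2.imwrite("pics/w1c.png",cv2.resize(im[165:365,150:416],None,fx=3,fy=3,interpolation=cv2.INTER_CUBIC))
```

```text
(no output)
```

View pics/w1c.png

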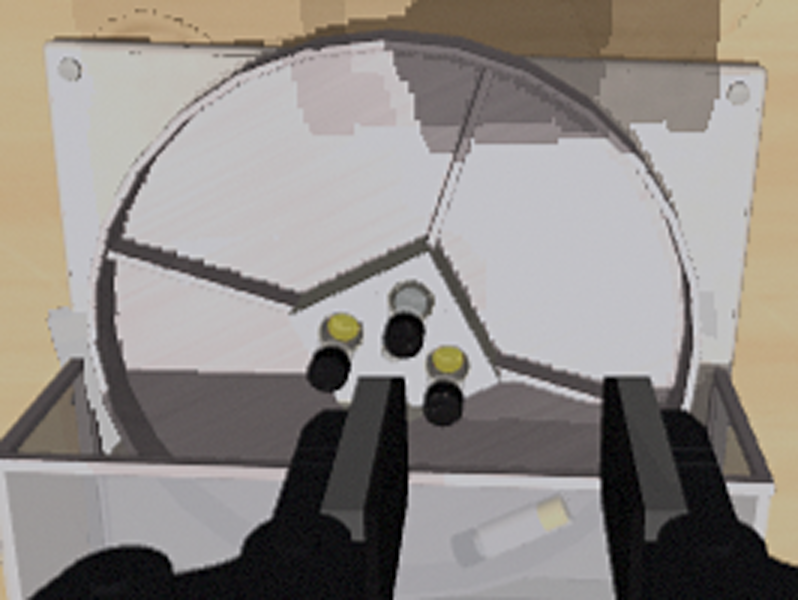

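Run:
```python
from h import *
from scipy.optimize import least_squares
c=dict(np.load("pics/w1.npz"))
P=lambda x,y,z: cast(c,(150+x/3,165+y/3),z)[:2]
rim=np.array([P(*p,.060) for p in [(375,32),(240,66),(120,180),(92,310),(693,320),(672,200)]])
f=least_squares(lambda s:np.hypot(*(rim-s).T)-.134,[.6,.01]); A=f.x; print("axis",A,f.fun.round(4))
for n,p in dict(frontcorner=(430,240),lcorner=(296,305),rcorner=(498,368)).items():
    X=P(*p,.062)-A; print(n,np.hypot(*X).round(4),np.degrees(np.arctan2(X[1],X[0])).round(1))
for n,p in dict(ribF=(485,68),ribL=(113,243),ribR=(605,397)).items():
    X=P(*p,.054)-A; print(n,np.hypot(*X).round(4),np.degrees(np.arctan2(X[1],X[0])).round(1))
for n,p in dict(screwL=(69,70),screwR=(738,94)).items(): print(n,P(*p,.006),P(*p,.006)-A)
print("hood",P(3,458,.114),P(772,484,.114))
for n,p in dict(capend=(455,552),bot=(570,508)).items():
    X=P(*p,.048)-A; print(n,X+A,np.hypot(*X).round(4),np.degrees(np.arctan2(X[1],X[0])).round(1))
X=(P(462,547,.046)+P(560,510,.046))/2-A;print(np.hypot(*X),np.degrees(np.arctan2(X[1],X[0])))
T=[cast(c,p,.022)[:2] for p in [(459,117),(581,140),(551,220),(435,200)]]
T=np.array(T); print("tray",T.round(4),T.mean(0),np.hypot(*(T-np.roll(T,1,0)).T))
print(monitor.read_grip_width())
```

```text
axis [0.59890246 0.01308011] [ 0.001   0.0003 -0.001  -0.0036 -0.0045  0.0002]
frontcorner 0.0513 161.1
lcorner 0.0454 -114.7
rcorner 0.0463 76.2
ribF 0.126 161.5
ribL 0.127 -110.4
ribR 0.0976 72.2
screwL [ 0.48980388 -0.13468061] [-0.10909858 -0.14776072]
screwR [0.50082533 0.16666738] [-0.09807713  0.15358727]
hood [ 0.62228589 -0.13633708] [0.63429773 0.16696784]
capend [0.71615924 0.03710368] 0.1197 11.6
bot [0.69132843 0.09200734] 0.1215 40.5
0.11702891736622148 25.747399487025074
tray [[0.3987 0.2326]
 [0.4258 0.3882]
 [0.5296 0.3735]
 [0.5022 0.2147]] [0.46408433 0.30225853] [0.10499479 0.1579123  0.10483158 0.16112221]
0.3505168643129561
```

```bash
cat >> h.py <<'E'
A=np.array([.597,.0145])
def pol(phi,r,z): return [A[0]+r*np.cos(phi),A[1]+r*np.sin(phi),z]
def push(a0,a1,r=.092,z=.042,n=6,v=.06):
    a0,a1=np.radians([a0,a1]); D=lambda a: down(a-np.pi)
    manip.move_ptp(pol(a0,r,.13),D(a0)); manip.move_l(pol(a0,r,z),max_speed=.12)
    print("down",monitor.read_force().round(2))
    for a in np.linspace(a0,a1,n+1)[1:]: manip.move_l(pol(a,r,z),D(a),max_speed=v)
    manip.dwell(.4); print("end",monitor.read_force().round(2),monitor.read_ee_pos().round(4)); manip.move_l(pol(a1,r,.13),max_speed=.15)
E
python3 - <<'E'
from h import *
manip.set_gripper(.2)
push(161,240)
c,im=snap("side","s2"); c,im2=snap("wrist","w2"); print(monitor.read_time())
cv2.imwrite("pics/m2.png",np.hstack([cv2.resize(im[170:310,250:430],(400,311)),cv2.resize(im2,(400,311))]))
E
```

```text
down [ 0.13 -0.   -1.01]
end [-0.01  1.06  1.35] [ 0.5509 -0.0651  0.042 ]
11.4917
```

View pics/m2.png

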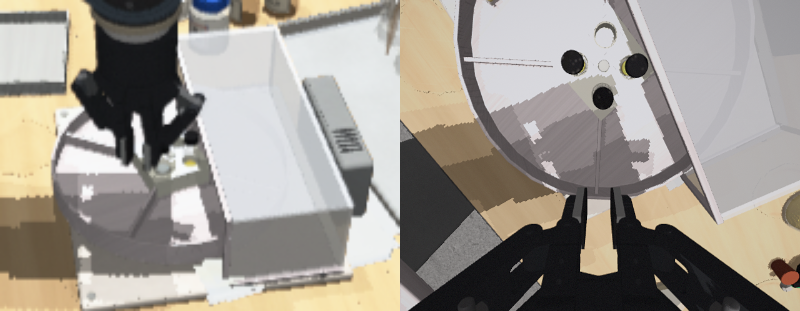

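The side view shows a rib turned to the front. The wrist view shows one rib lined up with the fingers at (598,150) and the next at right angles to it, (465,60)–(550,63). The carousel turned as planned and the vials are still standing. Now the second push.

Run:
```python
from h import *
push(150,225)
manip.set_gripper(.8)
a=np.pi; manip.move_ptp(pol(a,.06,.22),down(0)); manip.dwell(.2)
c,im=snap("wrist","w3"); print(monitor.read_time(),monitor.read_grip_width(),monitor.read_force())
```

```text
down [-0.19 -0.12  0.19]
end [0.11 0.61 0.2 ] [ 0.5319 -0.0504  0.042 ]
19.6583 0.8000195823510081 [0.49760008 0.90833248 0.59221773]
```

View pics/w3.png

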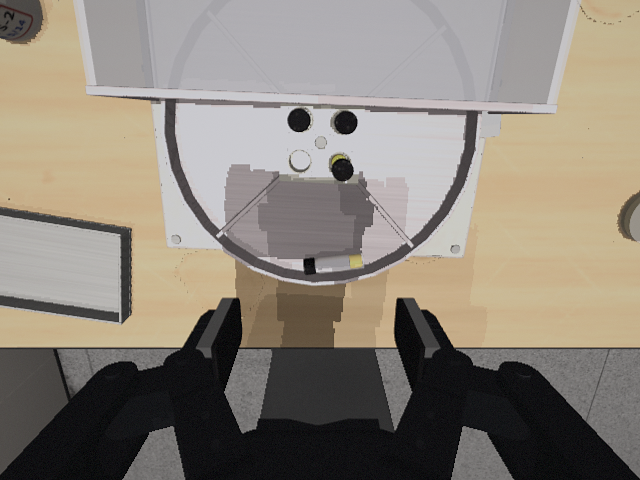

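The vial is now in the open at the front. Its cap end is at (304,266) and its bottom end at (362,260), close to the rim. The ribs are clear on both sides at (250,207) and (385,213), and all three vials stand. I'll localise it.

Run:
```python
from h import *
from scipy.optimize import least_squares
c=dict(np.load("pics/w3.npz")); im=cv2.imread("pics/w3.png")
# vial ends: cap = black blob, bottom = yellow blob
roi=np.zeros(im.shape[:2],np.uint8); roi[250:278,290:375]=1
hsv=cv2.cvtColor(im,cv2.COLOR_BGR2HSV)
for n,m in dict(cap=(im.max(2)<45)&(roi>0),yel=(hsv[...,1]>90)&(hsv[...,2]>110)&(roi>0)).items():
    k,_,st,ce=cv2.connectedComponentsWithStats(m.astype(np.uint8)); i=1+st[1:,4].argmax(); print(n,st[i],ce[i].round(1))
P=lambda p,z: cast(c,p,z)[:2]
rim=np.array([P(p,.060) for p in [(165,130),(479,130),(321,284)]])
print("rimpts",rim.round(4))
f=least_squares(lambda s:np.hypot(*(rim-s).T)-.134,[.6,.01]); print("axis",f.x.round(4),f.fun.round(4))
print("block c",P((321,142),.062).round(4))
e=[P(p,.0465) for p in [(303.5,266),(363,260)]]; e=np.array(e); m=e.mean(0); d=e[0]-e[1]
print("vial",e.round(4),"mid",m.round(4),"len",np.hypot(*d).round(4),"dir",np.degrees(np.arctan2(d[1],d[0])).round(1))
for s in (f.x,A):
    X=m-s; print(np.hypot(*X).round(4),np.degrees(np.arctan2(X[1],X[0])).round(1))
x=cv2.resize(im[235:295,225:425],None,fx=4,fy=4,interpolation=cv2.INTER_CUBIC); cv2.imwrite("pics/w3c.png",x)
```

```text
cap [304 258  12  17 165] [309.1 266. ]
yel [349 254  13  14 146] [355.3 260.6]
rimpts [[ 0.6099  0.1408]
 [ 0.6102 -0.1186]
 [ 0.4688  0.0112]]
axis [0.6023 0.0111] [-0.004  -0.0041 -0.0005]
block c [0.6006 0.0118]
vial [[ 0.4815  0.0284]
 [ 0.488  -0.0298]] mid [ 0.4848 -0.0007] len 0.0585 dir 96.4
0.1181 -174.3
0.1132 -172.3
```

View pics/w3c.png

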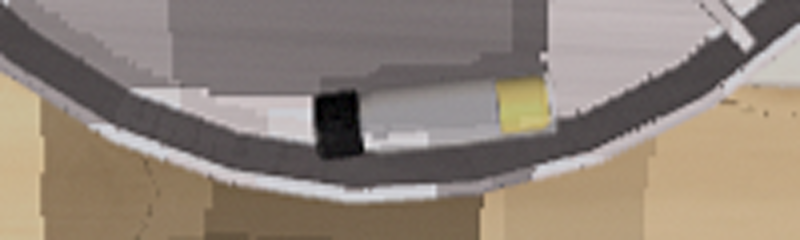

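```bash
cat >> h.py <<'E'
A=np.array([.6012,.0115]); AV=np.radians(185.7); DV=down(np.radians(6.0))
E
python3 - <<'E'
from h import *
manip.set_gripper(.82,20)
manip.move_ptp(pol(AV,.107,.12),DV); manip.dwell(.1)
f0=monitor.read_force(); print(f0.round(2))
manip.move_l(pol(AV,.107,.037),max_speed=.08); print("in",(monitor.read_force()-f0).round(2))
manip.set_gripper(.75); f0=monitor.read_force(); print("closed .75",f0.round(2))
z=.037
while z>.0275:
    z-=.0007; manip.move_l(pol(AV,.1075,z),max_speed=.02); f=monitor.read_force()-f0
    if f[2]>3 or np.hypot(*f[:2])>4: break
print("stop",z,f.round(2),monitor.read_ee_pos().round(4),monitor.read_time())
c,im=snap("wrist","w4"); c,s=snap("side","s4")
cv2.imwrite("pics/m4.png",np.hstack([im[150:450,120:520],cv2.resize(s[190:310,260:420],(400,300))]))
E
```

```text
[ 0.63  0.29 -0.13]
in [-0.54 -1.02  0.08]
closed .75 [-0.01 -0.22 -0.48]
stop 0.031400000000000004 [-2.39  0.67  9.86] [0.4943 0.0008 0.0319] 23.9083
```

View pics/m4.png

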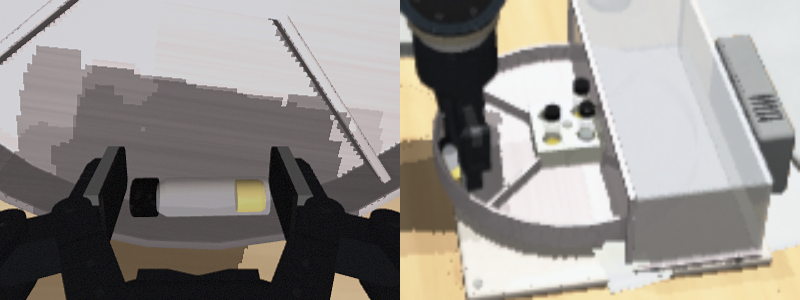

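The wrist half shows the vial lying between the pads, from (130,197) to (268,197), with the pads reaching past its axis. The fingertips touched the deck at TCP z ≈ 0.0315. I'll raise slightly and grip by the ends.

Run:
```python
from h import *
manip.move_l(pol(AV,.1075,.0345),max_speed=.03)
manip.set_gripper(.73); manip.move_l(pol(AV,.1088,.0345),max_speed=.02); print(monitor.read_force().round(2))
manip.set_gripper(.5,20); print("grip",monitor.read_grip_width(),monitor.read_grip_force(),monitor.read_force().round(2))
manip.move_l(pol(AV,.1075,.0375),max_speed=.02); manip.dwell(.2)
print(monitor.read_grip_width(),monitor.read_grip_force(),monitor.read_force().round(2),monitor.read_time())
c,im=snap("wrist","w5"); c,s=snap("side","s5")
cv2.imwrite("pics/m5.png",np.hstack([im[150:450,120:520],cv2.resize(s[190:310,260:420],(400,300))]))
```

```text
[1.16 0.8  0.05]
grip 0.6725880138547867 20.7583549618721 [-2.21 -0.58  4.01]
0.6785264306793919 21.470210552215576 [-0.54  1.36 -0.12] 25.4583
```

View pics/m5.png

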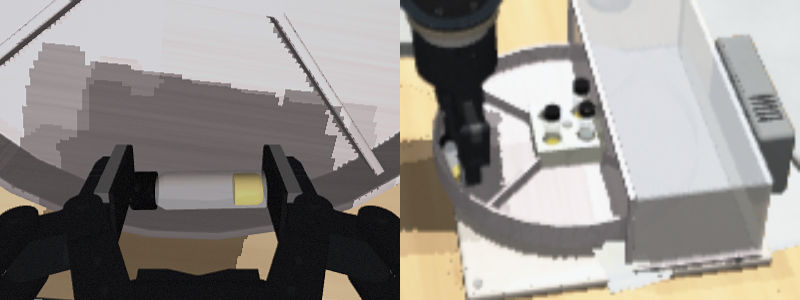

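The vial is held between the pads and sits level: (130,190) to (265,190) in the wrist half. The grip width is 57 mm. Now lift, carry level, and check over the tray.

Run:
```python
from h import *
manip.move_l(pol(AV,.1075,.15),max_speed=.06)
print(monitor.read_grip_width(),monitor.read_grip_force(),monitor.read_force().round(2))
manip.move_l([.464,.302,.15],down(np.radians(-10)),max_speed=.12)
manip.move_l([.464,.302,.06],max_speed=.08); manip.dwell(.2)
print(monitor.read_grip_width(),monitor.read_grip_force(),monitor.read_time())
c,im=snap("wrist","w6"); c,s=snap("scene","s6")
cv2.imwrite("pics/m6.png",np.hstack([cv2.resize(im,(400,300)),cv2.resize(s[260:380,150:310],(400,300))]))
```

```text
0.6760687303569052 21.469733119010925 [ 0.38 -0.14 -0.08]
0.6774362917802894 21.482614874839783 31.7333
```

View pics/m6.png

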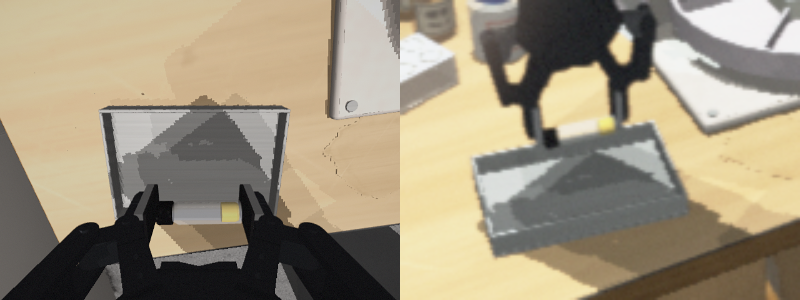

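The vial hangs level over the tray. The far tray rim is at (100,108)–(288,108) in the half-scale wrist view, square to the tool. I'll check the offset and lower until contact.

Run:
```python
from h import *
c=dict(np.load("pics/w6.npz")); a,b=[cast(c,p,.022)[:2] for p in [(160,173),(461,173)]]
d=(b-a)/np.linalg.norm(b-a); nrm=np.array([d[1],-d[0]]); nrm*=-np.sign(nrm[0]); C=(a+b)/2+nrm*.055
print(a,b,np.linalg.norm(b-a),C)
if np.linalg.norm(C-[.464,.302])>.02: raise SystemExit
p=[*((C+[.464,.302])/2)]
manip.move_l(p+[.06],max_speed=.05); manip.move_l(p+[.006],max_speed=.06); manip.dwell(.1); f0=monitor.read_force(); z=.006
while z>-.003:
    z-=.0006; manip.move_l(p+[z],max_speed=.015); f=monitor.read_force()-f0
    if f[2]>1.5: break
print("touch",z,f.round(2))
```

```text
[0.53386237 0.37259024] [0.50716541 0.22013187] 0.1547781713157021 [0.46633823 0.30584774]
touch -0.0005999999999999984 [-1.75 -0.32  2.31]
```

Run:
```python
from h import *
manip.set_gripper(.72); manip.set_gripper(.82); manip.dwell(.3)
p=monitor.read_ee_pos()
manip.move_l([p[0],p[1],.10],max_speed=.06); manip.move_l([.40,.22,.25],max_speed=.15); manip.dwell(.3)
print(monitor.read_time())
c,im=snap("side","s7"); c,s=snap("scene","s8")
cv2.imwrite("pics/m7.png",np.hstack([cv2.resize(im[160:310,230:430],(400,300)),cv2.resize(s[220:370,170:370],(400,300))]))
```

```text
40.25
```

View pics/m7.png

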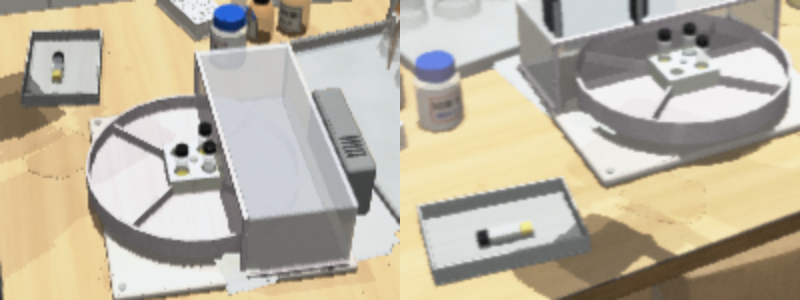

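Both views show the vial lying in the middle of the tray, at (57,67) and (505,233). The three vials are standing in their block and the tray has not visibly moved. I'll hand it in.

```bash
python3 -c "
from bench import manip, vision, monitor
print(manip.sign_off())"
```

```text
the job is handed in; nothing more can be done
None
```

The tipped vial now lies in the sample tray. It was held level throughout the carry, the three standing vials are still upright, and I handed the job in at about 40 s of the 67 s allowed.

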